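# Push a drive between bookend and case into its dock and power it

## Task

Dock the drive that lies flat on the desk: push it along the desk with the fingertips, contact end first, through the gap between the ceramic bookend and the clear case, until it sits square and tight against the contact face of the power block. Then push the green toggle on the block all the way over to its far side (away from the gap). Only slide the drive, never pick it up, and leave everything else on the desk and in the cubby where it is.

Things in the scene. Friction and masses are not known exactly. Their poses are not given: they have to be found in the camera images.
- drive: the slim graphite-grey aluminium drive lying flat on the desk in front of the cubby, 110 long x 76 wide x 13 mm thick, corners rounded 9 mm, about 190 g, takes 1 to 3 N to slide. Origin: centre of its underside. Its x axis runs along its length towards the contact end (six small contacts), z up. It starts with the contact end roughly towards the cubby, turned up to about 40 degrees and up to about 150 mm beside the line of the gap
- drive_nose (a point): middle of the lower edge of the drive's contact end, 55 mm along x from the drive's origin
- gap_bookend (a point): point at desk height on the gap-side face of the white ceramic bookend's foot, at the middle of the face's depth (the foot is 80 mm deep in the direction of travel, 34 mm high beside the gap for 44 mm sideways, then comes an upright 120 mm high with a slanting rib down to the foot; its corners at the gap are rounded 10 mm). Fixed. Axes as dock
- gap_case (a point): point at desk height on the gap-side face of the clear polycarbonate case, at the middle of the face's depth (the case is 80 mm deep in the direction of travel, 120 mm wide, 42 mm high, corners rounded 6 mm, with a steel spring clip on its front). Fixed. The gap between this face and the bookend's is 81 to 85 mm wide and its faces are parallel to the dock's x axis. Axes as dock
- dock: the black power block at the back of the cubby, 75 deep x 100 wide x 46 mm high, fixed. Origin: centre of its underside. Its x axis is the direction of travel, from the cubby's mouth through the gap to the block; y to the left of that, z up. The flat contact face is at x = -37.5 mm, 115 mm beyond the far end of the bookend's foot, so the docked drive lies just beyond the gap
- cubby: open-topped walnut cubby around bookend, case and block; the desk top is its floor, with no step. Fixed, axes as dock. Origin: on the desk in the middle of the gap's line at the mouth; bookend and case begin about 15 mm inside (x = 15 mm), the contact face is at x = 210 mm, the dock's origin at 247.5 mm. Walls 12 mm thick: inner faces at y = +196 mm (bookend's side, 85 mm high), y = -180 mm (62 mm high) and x = 300 mm (back, 85 mm high)
- toggle (a joint): the green plastic toggle on top of the power block, starts at 0 to 0.12: 0 = off, leaning 26 degrees towards the gap (dock's -x); 0.9 rad = fully on, leaning 26 degrees the other way (dock's +x). It turns about a pivot at x = 0, y = 0, 50 mm above the dock's origin, needs about 2 N at its tip and stays where it is left
- toggle_tip (a point): centre of the round end (13 mm diameter) of the green toggle, 36 mm from its pivot, about 82 mm above the desk when off
- leaner1: one of four like drives (110 x 76 x 13 mm, silver or graphite) that stand on a long edge in the cubby and lean against the bookend, on its side away from the gap; this one touches the bookend. Leave alone. Origin: centre of its underside face
- leaner2: second leaning drive, leave alone
- leaner3: third leaning drive, leave alone
- leaner4: fourth leaning drive, farthest from the bookend, leave alone
- adapter: white plug adapter standing in the cubby behind the bookend, 42 x 34 x 46 mm and 10 mm of pins on top, leave alone. Origin: centre of its underside
- reader: grey card reader lying on the desk before the cubby, on the bookend's side, 36 x 58 x 14 mm, leave alone. Origin: centre of its underside
- mug: blue mug, 80 mm across, 92 mm high, on the far part of the desk, leave alone. Origin: centre of its underside
- tape: roll of paper tape lying flat, 68 mm across, 25 mm high, on the far part of the desk, leave alone. Origin: centre of its underside

How it is judged:
By the outcome, as a careful person would: the job done as asked, in the order asked, and still so for the second after the job is handed in, with the robot touching nothing.
It also fails if it takes over 64 s, if anything falls off the work surface, if the arm or the gripper's body presses on something with over 40 N, if the wrist force passes 120 N, or if a joint passes its speed limit or range.

## Robot

A 6-joint arm with a two-finger parallel gripper is mounted at the origin on the work surface. World frame = base frame: x ahead of the robot, y to its left, z up, the work surface at z = 0. Lengths are in mm, angles in degrees, forces in N, time in s.
With the tool pointing down it reaches from about 275 to 850 mm from the base axis. Payload 19 kg.
Tool frame: the origin (TCP) lies at the very end of the fingers, on their centre line; the grasp point (between the pads) lies 19 mm behind it; z points along the fingers, y is the direction in which the jaws open and shut (so a half turn about z gives the same grasp; the last joint's range is limited). The gripper opens to 85 mm and grips with 20 to 120 N. Pads are 22 mm wide; open, the fingers measure 114 mm over their backs; the gripper's body (76 mm by 85 mm) begins 54 mm behind the grasp point. The pads swing forward as they close: fully open they stand 13 mm farther back than shut.
Start: joints at [57.525, 8.623, 82.357, -0, 89.026, -7.678], TCP at [241.163, 521.949, 231.267] pointing down, gripper open.
Joint ranges: [-160.23, 160.23], [-39.13, 120.54], [6.94, 153.29], [-79.49, 259.48], [9.18, 160.14], [-161.06, 161.06]. Speed limits (degrees/s): [108.29, 108.29, 127.2, 172.46, 172.46, 172.46].

## Interface

Orientations are given as [roll, pitch, yaw] about the fixed x, y, z axes, in that order (R = Rz(yaw) Ry(pitch) Rx(roll)).
In Python, from rig import sense, get_image, camera_info, job_done gives the robot as it stands. The module is installed in compiled form; this text tells all that it offers.
- The arm moves only by the tool jog_arm, never from a script. Its argument "deltas" is a list of rows, each a list of 2 entries, a list of its own where there are three numbers: the shift along the world's x, y, z in cm, then the turn, a rotation vector about the world's x, y, z in degrees. In form: [[[dx, dy, dz], [ax, ay, az]], ...]. A call has 1 to 20 rows; each row is the pose to reach, as a shift and turn from the pose commanded when the call began; what a row does not reach only later rows make up. A row lasts 1/10 s, in which the tool goes at most 50 mm and 8.59 degrees, less where a joint would pass 70% of its speed; a pose out of reach is approached as far as the arm can. A call with a gripper value outside its range is refused whole. "hand" is the opening in per cent of the stroke, from 0 (shut) to 100 (fully open), set as the call begins (left out, the last holds). The fingers move at their own pace and stop on an object; "grip_force" is the grip in N (left out, the last holds). Time passes only in rows, so rows that repeat a pose let the fingers close. It gives the time, the measured TCP pose, the force and the opening at its end, in the units of the state.
- sense(): the state, without advancing time (a new reading comes with each control period).
- get_image(name): name is "side" or "top"; returns the picture (384x512x3 uint8, red, green, blue); there is no depth.
- camera_info(name): a dict with "camera_matrix" (3x3 intrinsics, pixels), "view" (4x4, takes a point from world to camera coordinates). Camera axes: x right, y down, z forward; pixel columns grow to the right and rows downward; lengths in mm; the calibration is good to about 2 mm. A picture is of the moment at which its call begins. camera_info takes no time and is no camera call.
- job_done(): hands the job in, once; it reports no verdict.
The state is a dict: "time": time; "joints": joint angles; "joint_vel": joint speeds; "tau": joint torques, N m; "position": TCP position; "tool_rot": TCP orientation; "ft_force": force on the tool from outside, world axes, zero at the start; "torque": the same for the moment, N m; "opening": opening from 0.0 (shut) to 1.0 (fully open).
Only numpy, scipy, OpenCV 4.12 (cv2) and the standard library are available. Lean on these libraries where they do the work, as an engineer would, in place of code of your own. Each camera call takes 0.05 s, during which the arm holds its last target.

## Working session

There is one attempt and no reset: what is moved stays moved. The work goes in short steps, Python scripts to look and compute and a tool call to move; the robot and the scene stay as the last step left them, time stands still between calls to the robot, and variables do not carry over. Pictures are saved under pics/ and viewed, and the job is handed in when it is done.

Besides the shell and the picture viewer there is one more tool, called after "Emit:" by a JSON object that holds its "method" and its "body", one argument or row to a line. jog_arm: Moves the arm, as the interface text tells. Its arguments: {"type":"object","properties":{"deltas":{"type":"array"},"hand":{"type":"number"},"grip_force":{"type":"number"}},"required":["deltas"]}

```bash
mkdir -p pics; python3 - <<'E'
from rig import *
import cv2,json
print(sense())
for n in("top","side"):
    im=get_image(n);cv2.imwrite(f"pics/{n}0.png",im[:,:,::-1])
    c=camera_info(n);print(n,c)
E
```

```text
{'time': 0.0, 'joints': array([ 5.75257788e+01,  8.65171909e+00,  8.23922127e+01, -1.54138679e-03,
        8.90266318e+01, -7.67778471e+00]), 'joint_vel': array([-0.0300814 , -0.03223408, -0.02703458, -0.03361176, -0.09118639,
        0.0496387 ]), 'tau': array([-1.80668935e-04, -7.13052750e+01, -5.70865989e+01, -2.96003964e-04,
        9.04781569e-03,  7.45938019e-05]), 'position': array([241.04736872, 521.76640366, 230.67471564]), 'tool_rot': array([-1.79929863e+02, -7.90011539e-03,  1.55203586e+02]), 'ft_force': array([-0.06175017,  0.12249934,  0.09729024]), 'torque': array([ 0.03590366, -0.00128479, -0.02842235]), 'opening': 0.9999729855781537}
top {'camera_matrix': array([[422.55030157,   0.        , 258.86963007],
       [  0.        , 422.55030157, 194.37165348],
       [  0.        ,   0.        ,   1.        ]]), 'view': array([[ 3.15384807e-03, -9.99570848e-01,  2.91234092e-02,
        -4.04541694e+01],
       [-9.93348648e-01, -6.48375925e-03, -1.14962709e-01,
         5.96688809e+02],
       [ 1.15102201e-01, -2.85671243e-02, -9.92942799e-01,
         1.01213377e+03],
       [ 0.00000000e+00,  0.00000000e+00,  0.00000000e+00,
         1.00000000e+00]])}
side {'camera_matrix': array([[468.25283744,   0.        , 259.95882804],
       [  0.        , 468.25283744, 190.78366871],
       [  0.        ,   0.        ,   1.        ]]), 'view': array([[ 7.72846309e-01, -6.34298383e-01, -1.93428223e-02,
        -4.54801458e+02],
       [-3.18978682e-01, -3.61940952e-01, -8.75928849e-01,
         2.52942458e+02],
       [ 5.48599293e-01,  6.83128325e-01, -4.82052391e-01,
         1.01135207e+03],
       [ 0.00000000e+00,  0.00000000e+00,  0.00000000e+00,
         1.00000000e+00]])}
```

```bash
cat > h.py <<'E'
import numpy as np,cv2
from rig import *
def cam(n):
    c=camera_info(n);return np.array(c["camera_matrix"]),np.array(c["view"])
def px2w(n,u,v,z):
    K,V=cam(n);R=V[:3,:3];t=V[:3,3]
    d=R.T@np.linalg.solve(K,[u,v,1.]);o=-R.T@t
    return o+d*(z-o[2])/d[2]
def w2px(n,p):
    K,V=cam(n);q=K@(V[:3,:3]@np.asarray(p,float)+V[:3,3]);return q[:2]/q[2]
def crop(im,x0,y0,x1,y1,s,name):
    c=cv2.resize(im[y0:y1,x0:x1],None,fx=s,fy=s,interpolation=cv2.INTER_CUBIC);cv2.imwrite(name,c)
E
python3 -c "
import cv2
for n in('top','side'):
    a=cv2.imread(f'pics/{n}0.png');cv2.imwrite(f'pics/{n}0b.png',cv2.resize(a,(800,600),interpolation=cv2.INTER_CUBIC))"
```

```text
(no output)
```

View pics/top0b.png

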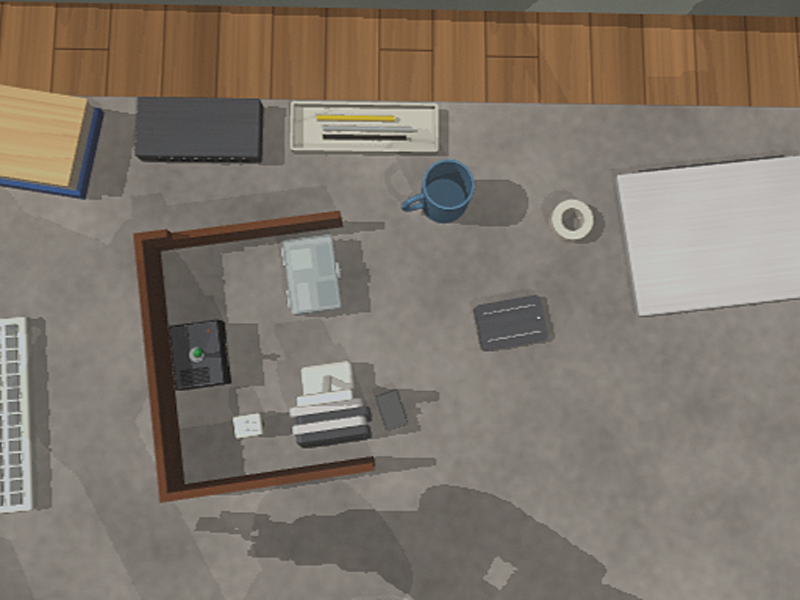

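View pics/side0b.png

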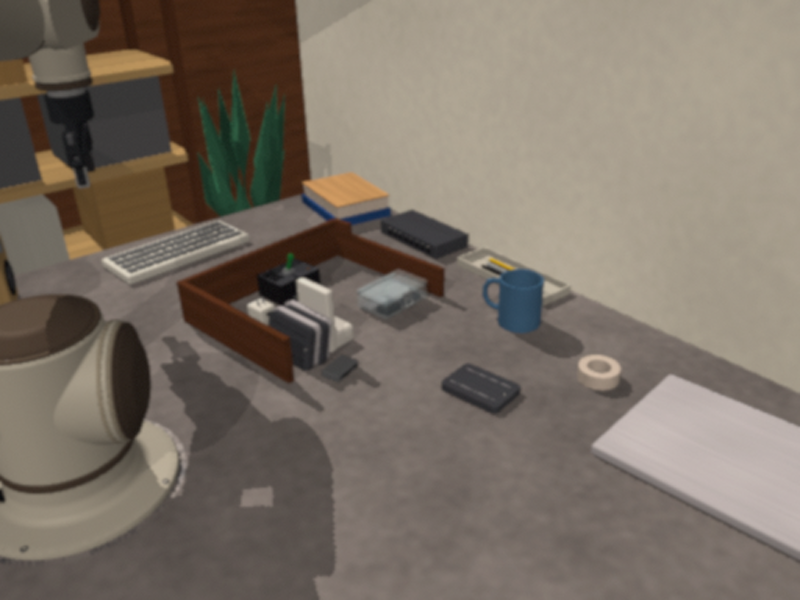

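```bash
python3 -c "
import cv2
from h import crop
a=cv2.imread('pics/top0.png')
crop(a,80,125,240,245,5,'pics/c1.png')
crop(a,80,205,240,325,5,'pics/c2.png')
crop(a,290,175,370,235,10,'pics/c3.png')"
```

```text
(no output)
```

View pics/c1.png

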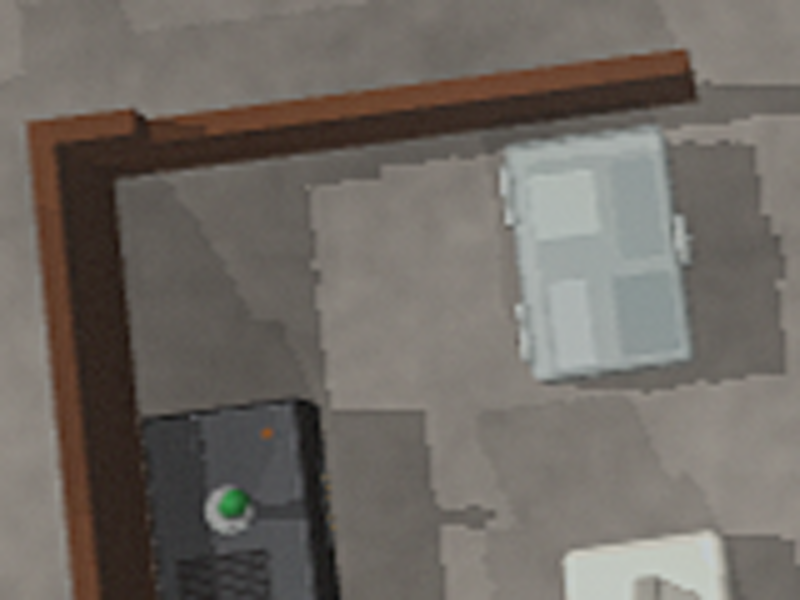

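View pics/c2.png

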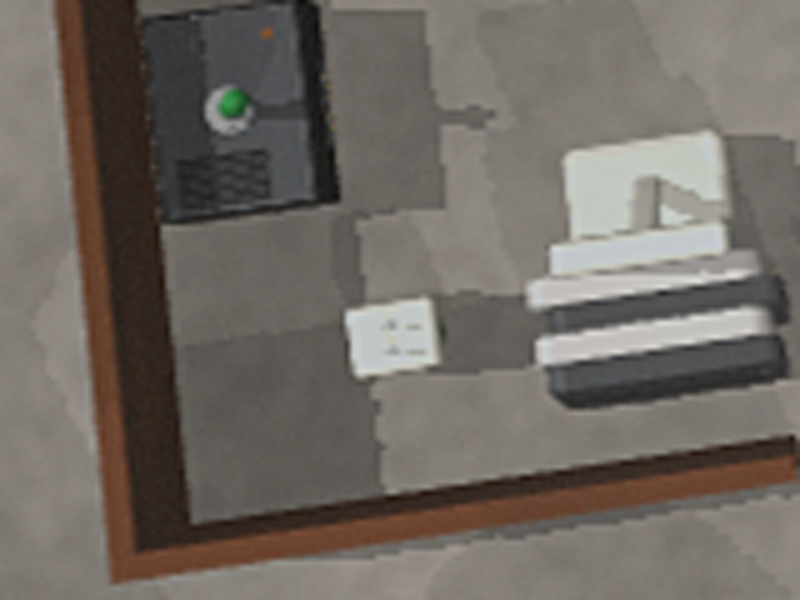

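View pics/c3.png

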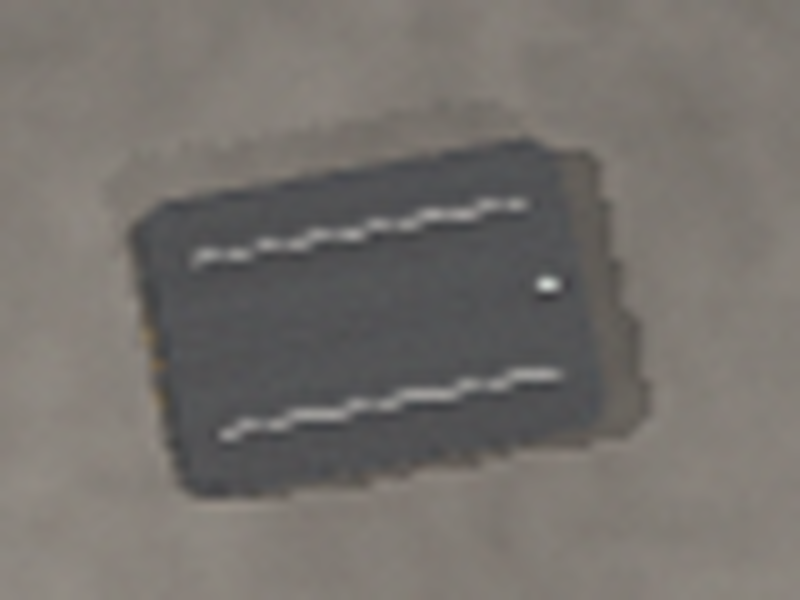

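```bash
cat > fit.py <<'E'
from h import *
from scipy.optimize import least_squares
c1=lambda x,y:(80+(x+.5)/5-.5,125+(y+.5)/5-.5)
c2=lambda x,y:(80+(x+.5)/5-.5,205+(y+.5)/5-.5)
c3=lambda x,y:(290+(x+.5)/10-.5,175+(y+.5)/10-.5)
P=[((210,-50,46),c1(298,400)),((210,50,46),c2(316,203)),((210,-50,0),c1(321,408)),((210,50,0),c2(340,200)),
((285,-50,46),c1(145,418)),((285,50,46),c2(163,222)),
((300,-180,0),c1(115,178)),((300,196,0),c2(190,522)),((0,-180,0),c1(695,99)),((0,-180,62),c1(691,75))]
def f(p,D=P,n="top",full=False):
    c,s=np.cos(p[2]),np.sin(p[2]);r=[]
    for q,u in D:
        w=[p[0]+c*q[0]-s*q[1],p[1]+s*q[0]+c*q[1],q[2]]
        r+=list(w2px(n,w)-u)
    return np.array(r)
s=least_squares(f,[500,200,np.pi/2],loss='soft_l1')
p=s.x;print("cubby",p[:2],np.degrees(p[2]));print(f(p).reshape(-1,2).round(2))
def tocub(w):
    c,s_=np.cos(p[2]),np.sin(p[2]);d=np.array(w[:2])-p[:2];return (c*d[0]+s_*d[1],-s_*d[0]+c*d[1])
if __name__=="__main__":
    print("cam",-cam("top")[1][:3,:3].T@cam("top")[1][:3,3])
    print("case gap edge",[tocub(px2w("top",*c1(*q),42)) for q in((545,381),(620,370),(685,360),)])
    print("case far x", [tocub(px2w("top",*c1(*q),42)) for q in((507,150),(655,130))])
    print("bookend edge",[tocub(px2w("top",*c2(*q),34)) for q in((575,150),(640,141),(710,131))])
    D=[((55,-38,13),c3(128,213)),((-55,-38,13),c3(565,138)),((55,38,13),c3(182,497)),((-55,38,13),c3(608,437))]
    # edges: midpoint fit
    s2=least_squares(lambda q:f(q,D),[600,-100,np.pi/2]);q=s2.x
    print("drive",q[:2],np.degrees(q[2]),f(q,D).reshape(-1,2).round(2));print("in cubby",tocub(q),np.degrees(q[2]-p[2]))
    a=tocub(px2w("top",*c1(233,502),82));print("tip",a)
    np.save("cub.npy",p)
E
python3 fit.py
```

```text
cubby [550.64866581  38.76350771] 98.15698293523947
[[-0.29 -0.66]
 [ 0.6  -0.14]
 [-0.3  -0.58]
 [ 0.24  0.38]
 [-0.79 -0.06]
 [-0.23  0.45]
 [ 0.12  0.02]
 [ 0.11  0.3 ]
 [ 0.71  0.65]
 [-0.11 -0.4 ]]
cam [ 476.34878237   -7.65427067 1074.76606515]
case gap edge [(np.float64(90.70915860414891), np.float64(-41.76559061254313)), (np.float64(53.822504843368534), np.float64(-42.17254172711918)), (np.float64(21.72697639083555), np.float64(-42.75475248796197))]
case far x [(np.float64(95.48567111831252), np.float64(-158.40632627233495)), (np.float64(21.81194067465706), np.float64(-158.74547792739432))]
bookend edge [(np.float64(87.17752265229997), np.float64(41.65470543685045)), (np.float64(55.27556639520864), np.float64(41.67891111174098)), (np.float64(20.801926813719327), np.float64(41.55603717644262))]
drive [ 569.33027993 -210.16436963] 98.97695151525733 [[ 0.52 -0.74]
 [-0.78  0.34]
 [ 0.07  0.5 ]
 [ 0.18 -0.1 ]]
in cubby (np.float64(-249.0601384161132), np.float64(16.82671315501385)) 0.8199685800178603
tip (np.float64(235.71834908782753), np.float64(-0.5243764774769488))
```

Emit:
{"method": "jog_arm", "body": {
  "deltas": [
    [[0.6,-1.4,0],[0,0,-1]],
    [[2.2,-5.2,-0.5],[0,0,-4]],
    [[3.9,-9.4,-1],[0,0,-8]],
    [[5.6,-13.6,-1.5],[0,0,-12]],
    [[7.3,-17.8,-2],[0,0,-16]],
    [[9.1,-22,-2.5],[0,0,-20]],
    [[10.8,-26.2,-3],[0,0,-24]],
    [[12.5,-30.4,-3.5],[0,0,-28]],
    [[14.3,-34.6,-4],[0,0,-32]],
    [[16,-38.8,-4.5],[0,0,-36]],
    [[17.7,-43,-5],[0,0,-40]],
    [[19.5,-47.2,-5],[0,0,-44]],
    [[21.2,-51.4,-5],[0,0,-48]],
    [[22.9,-55.6,-5],[0,0,-52]],
    [[24.7,-59.8,-5],[0,0,-55]],
    [[26.4,-64,-5],[0,0,-57]],
    [[28.1,-68.2,-5],[0,0,-57]],
    [[29.9,-72.4,-5],[0,0,-57]],
    [[31.6,-76.6,-5],[0,0,-57]],
    [[33.1,-80.2,-5],[0,0,-57]]
  ],
  "hand": 35,
  "grip_force": 40
}}

```text
time: 2.1
position: [571.7, -282.7, 181.0]
tool_rot: [-180.0, -0.0, 98.1]
ft_force: [0.7, 0.6, -0.1]
opening: 0.353
```

Emit:
{"method": "jog_arm", "body": {
  "deltas": [
    [[0.7,-1.8,-1]],
    [[1.2,-3.0,-4]],
    [[1.2,-3.0,-8]],
    [[1.2,-3.0,-11.5]],
    [[1.2,-3.0,-14.5]],
    [[1.2,-3.0,-16.3]],
    [[1.2,-3.0,-16.6]],
    [[1.2,-3.0,-16.6]]
  ]
}}

```text
schema error: expected 2 entries
```

Emit:
{"method": "jog_arm", "body": {
  "deltas": [
    [[0.7,-1.8,-1],[0,0,0]],
    [[1.2,-3.0,-4],[0,0,0]],
    [[1.2,-3.0,-8],[0,0,0]],
    [[1.2,-3.0,-11.5],[0,0,0]],
    [[1.2,-3.0,-14.5],[0,0,0]],
    [[1.2,-3.0,-16.3],[0,0,0]],
    [[1.2,-3.0,-16.6],[0,0,0]],
    [[1.2,-3.0,-16.6],[0,0,0]]
  ]
}}

```text
time: 2.9
position: [583.7, -310.3, 15.4]
tool_rot: [-180.0, -0.0, 98.2]
ft_force: [0.2, 0.0, 0.6]
opening: 0.352
```

```bash
python3 - <<'E'
from h import *
print(sense()["position"],sense()["tool_rot"])
a=get_image("top")[:,:,::-1];b=get_image("side")[:,:,::-1]
cv2.imwrite("pics/t1.png",a);cv2.imwrite("pics/s1.png",b)
crop(a,290,140,450,260,5,"pics/t1c.png");u,v=w2px("side",[580,-280,20]).astype(int);print(u,v);crop(b,u-70,v-52,u+70,v+53,5,"pics/s1c.png")
E
```

```text
[ 583.67260202 -310.30626361   15.38945498] [-1.79964946e+02 -2.13004954e-02  9.81711057e+01]
330 253
```

View pics/t1c.png

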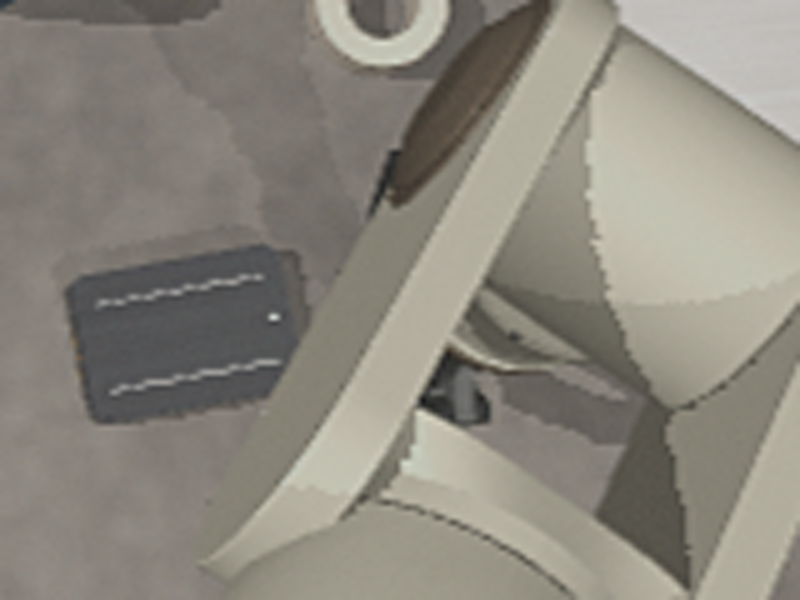

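View pics/s1c.png

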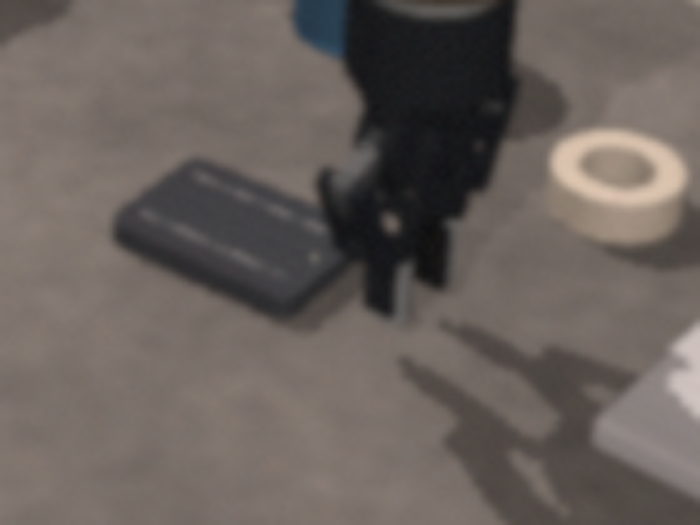

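Emit:
{"method": "jog_arm", "body": {
  "deltas": [
    [[0,0,-0.6],[0,0,0]],
    [[0,0,-0.9],[0,0,0]],
    [[0,0,-1.1],[0,0,0]],
    [[0,0,-1.2],[0,0,0]],
    [[0,0,-1.2],[0,0,0]],
    [[0,0,-1.2],[0,0,0]]
  ]
}}

```text
time: 3.6
position: [584.2, -310.1, 3.3]
tool_rot: [-180.0, 0.0, 98.2]
ft_force: [0.6, 0.1, -0.2]
opening: 0.355
```

```bash
python3 - <<'E'
from h import *
b=get_image("side")[:,:,::-1]
p=np.load("cub.npy");e=np.array([-np.sin(p[2]),np.cos(p[2]),0]);T=sense()["position"];print(T,-cam("side")[1][:3,:3].T@cam("side")[1][:3,3])
crop(b,260,201,400,306,5,"pics/s2c.png")
for k in(-29,-15,15,29):
  for z in (0,10): 
    w=T+e*k;w[2]=z;print(k,z,(w2px("side",w)-[260,201])*5+2)
E
```

```text
[ 584.21613749 -310.06036011    3.35869973] [-122.65215249 -887.81284353  700.28713701]
-29 0 [439.68477372 296.71501032]
-29 10 [441.14713426 280.09725287]
-15 0 [423.57119281 310.10962029]
-15 10 [424.97614541 293.4168995 ]
15 0 [388.16649176 339.54020837]
15 10 [389.44147658 322.68593406]
29 0 [371.22191527 353.62559353]
29 10 [372.43283448 336.69553511]
```

View pics/s2c.png

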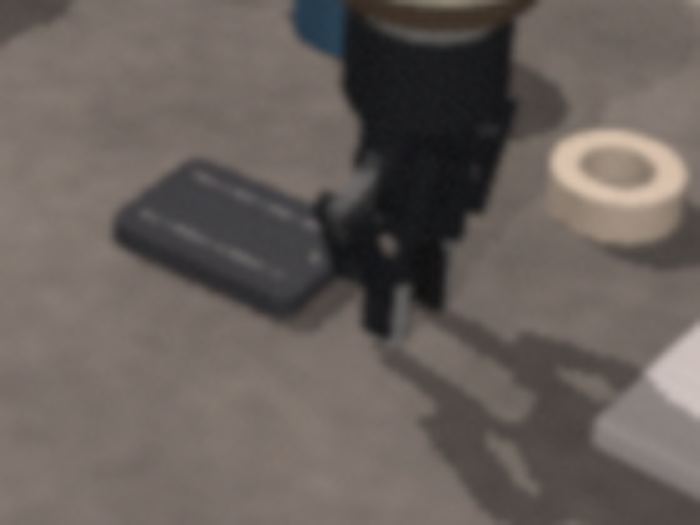

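```bash
python3 - <<'E'
from h import *
from scipy.optimize import fsolve
p=np.load("cub.npy");e=np.array([-np.sin(p[2]),np.cos(p[2]),0]);T=sense()["position"]
for px in((318,200),(335,270),(362,275),(362,335),(445,305),(470,215),(505,130),(345,105)):
  def g(q):
    w=T+e*q[0];w[2]=q[1];return (w2px("side",w)-[260,201])*5+2-px
  print(px,fsolve(g,[0,30]).round(0))
E
```

```text
(318, 200) [ 80. 115.]
(335, 270) [64. 68.]
(362, 275) [42. 53.]
(362, 335) [38. 16.]
(445, 305) [-35.  -8.]
(470, 215) [-51.  37.]
(505, 130) [-77.  73.]
(345, 105) [ 64. 156.]
```

```bash
python3 - <<'E'
from h import *
from scipy.optimize import fsolve
p=np.load("cub.npy");e=np.array([-np.sin(p[2]),np.cos(p[2]),0]);d=np.array([np.cos(p[2]),np.sin(p[2]),0]);T=sense()["position"]
for px,o in(((318,200),14),((335,270),11),((362,275),11),((362,335),11),((445,305),-11),((470,215),-14),((505,130),-38),((345,105),38)):
  def g(q):
    w=T+e*q[0]+d*o;w[2]=q[1];return (w2px("side",w)-[260,201])*5+2-px
  print(px,fsolve(g,[0,30]).round(0))
E
```

```text
(318, 200) [60. 97.]
(335, 270) [47. 53.]
(362, 275) [24. 38.]
(362, 335) [21.  0.]
(445, 305) [-16.   8.]
(470, 215) [-26.  56.]
(505, 130) [ -7. 124.]
(345, 105) [  6. 112.]
```

```bash
python3 - <<'E'
from h import *
b=cv2.imread("pics/side0.png")
crop(b,110,150,250,255,5,"pics/s3c.png")
E
```

```text
(no output)
```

View pics/s3c.png

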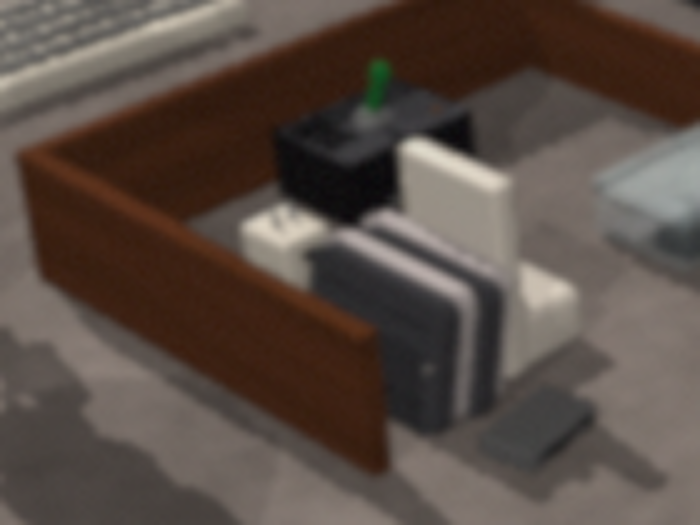

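Emit:
{"method": "jog_arm", "body": {
  "deltas": [
    [[0,0.3,0],[0,0,0]],
    [[-0.16,1.1,0],[0,0,0]],
    [[-0.3,2.1,0],[0,0,0]],
    [[-0.43,2.97,0],[0,0,0]],
    [[-0.5,3.5,0],[0,0,0]],
    [[-0.57,3.96,0],[0,0,0]],
    [[-0.6,4.9,0],[0,0,0]],
    [[-0.62,6,0],[0,0,0]],
    [[-0.65,7.1,0],[0,0,0]],
    [[-0.68,8.2,0],[0,0,0]],
    [[-0.71,9.3,0],[0,0,0]],
    [[-0.74,10.4,0],[0,0,0]],
    [[-0.77,11.5,0],[0,0,0]],
    [[-0.8,12.6,0],[0,0,0]],
    [[-0.83,13.7,0],[0,0,0]],
    [[-0.86,14.8,0],[0,0,0]],
    [[-0.88,15.9,0],[0,0,0]],
    [[-0.91,17,0],[0,0,0]],
    [[-0.94,18.05,0],[0,0,0]],
    [[-0.94,18.05,0],[0,0,0]]
  ],
  "hand": 18
}}

```text
time: 5.65
position: [574.6, -128.0, 3.1]
tool_rot: [-180.0, -0.0, 98.3]
ft_force: [-0.6, -0.4, -0.3]
opening: 0.179
```

```bash
python3 - <<'E'
from h import *
a=get_image("top")[:,:,::-1];b=get_image("side")[:,:,::-1]
cv2.imwrite("pics/t4.png",a);cv2.imwrite("pics/s4.png",b)
crop(a,190,160,310,250,6,"pics/t4c.png");crop(b,180,170,320,275,5,"pics/s4c.png")
E
```

```text
(no output)
```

View pics/t4c.png

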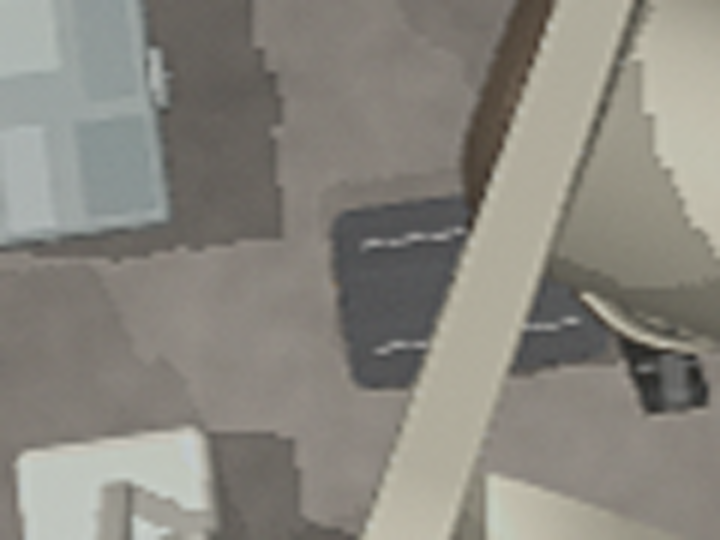

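View pics/s4c.png

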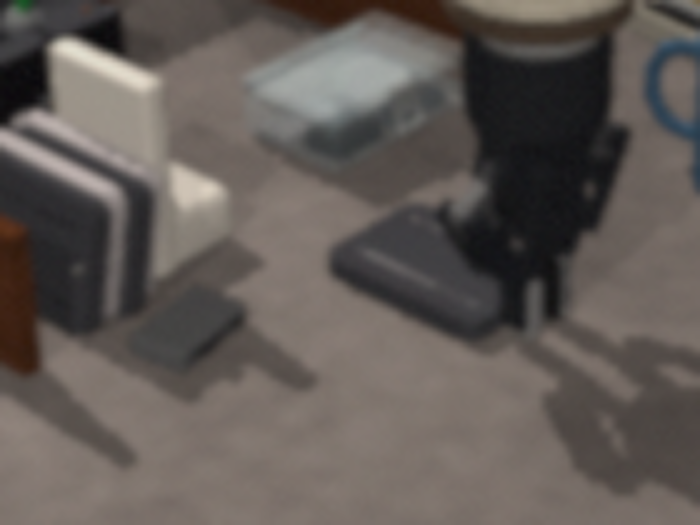

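```bash
cat > g.py <<'E'
from h import *
p=np.load("cub.npy")
def tocub(w):
    c,s_=np.cos(p[2]),np.sin(p[2]);d=np.array(w[:2])-p[:2];return np.array((c*d[0]+s_*d[1],-s_*d[0]+c*d[1]))
E
python3 - <<'E'
from g import *
f=lambda x,y:(190+(x+.5)/6-.5,160+(y+.5)/6-.5)
for q in((362,247),(465,232),(375,352),(578,320),(345,212),(465,195),(375,389),(615,359),(332,240),(350,360)):
    print(q,tocub(px2w("top",*f(*q),13)).round(1))
print("tcp",tocub(sense()["position"]))
E
```

```text
(362, 247) [-58.5 -24.4]
(465, 232) [-102.3  -24.8]
(375, 352) [-57.8  20.1]
(578, 320) [-144.2   18.5]
(345, 212) [-53.4 -40. ]
(465, 195) [-104.5  -40.3]
(375, 389) [-55.7  35.5]
(615, 359) [-157.2   36.9]
(332, 240) [-46.4 -29. ]
(350, 360) [-47.  22.]
tcp [-1.69741584e+02 -2.21838615e-03]
```

Emit:
{"method": "jog_arm", "body": {
  "deltas": [
    [[-0.09,0.5,0],[0,0,0]],
    [[-0.27,1.4,0],[0,0,0]],
    [[-0.43,2.2,0],[0,0,0]],
    [[-0.57,2.95,0],[0,0,0]],
    [[-0.74,4.14,0],[0,0,0]],
    [[-0.91,5.33,0],[0,0,0]],
    [[-1.08,6.52,0],[0,0,0]],
    [[-1.25,7.7,0],[0,0,0]],
    [[-1.42,8.89,0],[0,0,0]],
    [[-1.59,10.08,0],[0,0,0]],
    [[-1.76,11.27,0],[0,0,0]],
    [[-1.93,12.46,0],[0,0,0]],
    [[-2.1,13.64,0],[0,0,0]],
    [[-2.1,13.64,0],[0,0,0]]
  ]
}}

```text
time: 7.15
position: [553.5, 8.3, 3.3]
tool_rot: [-180.0, -0.0, 98.3]
ft_force: [0.2, -1.2, 0.2]
opening: 0.182
```

```bash
python3 - <<'E'
from g import *
a=get_image("top")[:,:,::-1]
cv2.imwrite("pics/t5.png",a)
crop(a,130,160,250,250,6,"pics/t5c.png");print(tocub(sense()["position"]))
E
```

```text
[-31.30242799   1.41710207]
```

View pics/t5c.png

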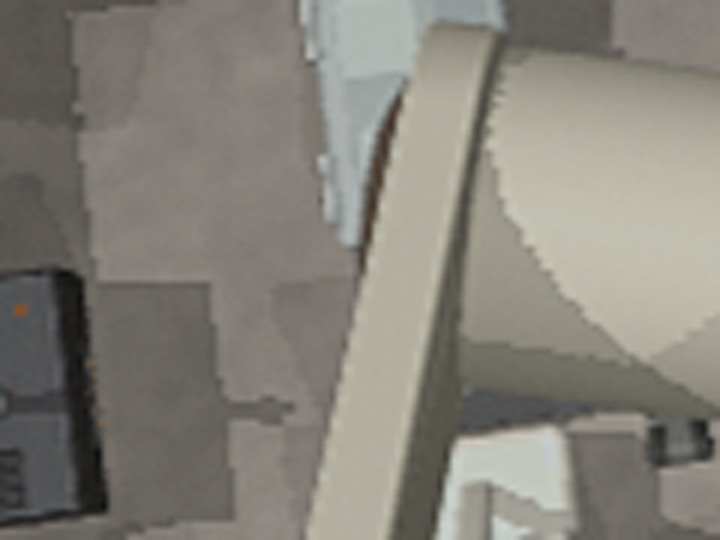

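Emit:
{"method": "jog_arm", "body": {
  "deltas": [
    [[-0.14,0.99,0],[0,0,0]],
    [[-0.28,1.98,0],[0,0,0]],
    [[-0.43,2.97,0],[0,0,0]],
    [[-0.57,3.96,0],[0,0,0]],
    [[-0.71,4.95,0],[0,0,0]],
    [[-0.85,5.94,0],[0,0,0]],
    [[-0.99,6.93,0],[0,0,0]],
    [[-1.14,7.92,0],[0,0,0]],
    [[-1.28,8.91,0],[0,0,0]],
    [[-1.42,9.9,0],[0,0,0]],
    [[-1.42,9.9,0],[0,0,0]]
  ]
}}

```text
time: 8.3
position: [539.2, 107.1, 3.1]
tool_rot: [-180.0, -0.0, 98.3]
ft_force: [-0.2, -0.6, 0.1]
opening: 0.18
```

```bash
python3 - <<'E'
from g import *
a=get_image("top")[:,:,::-1];b=get_image("side")[:,:,::-1]
cv2.imwrite("pics/t6.png",a)
crop(a,90,170,210,260,6,"pics/t6c.png");print(tocub(sense()["position"]))
crop(b,110,130,250,235,5,"pics/s6c.png")
E
```

```text
[68.27092553  1.56088415]
```

View pics/t6c.png

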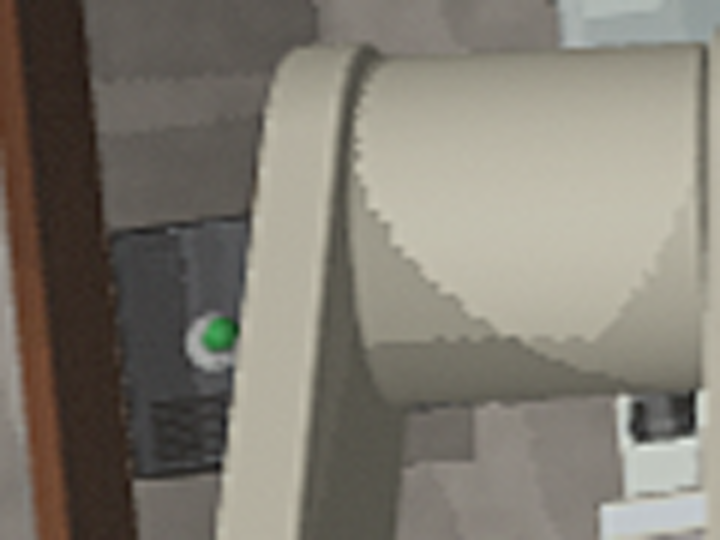

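View pics/s6c.png

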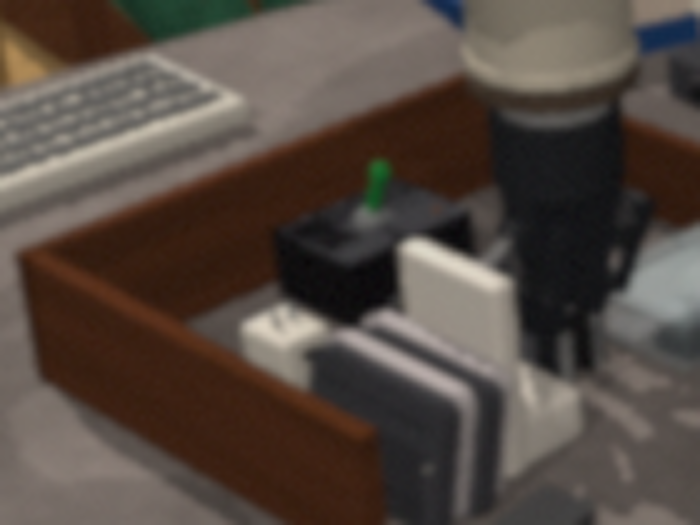

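Emit:
{"method": "jog_arm", "body": {
  "deltas": [
    [[-0.07,0.5,0],[0,0,0]],
    [[-0.14,1.0,0],[0,0,0]],
    [[-0.21,1.45,0],[0,0,0]],
    [[-0.21,1.5,0],[0,0,0]],
    [[-0.24,1.65,0],[0,0,0]]
  ]
}}

```text
time: 8.9
position: [537.2, 122.4, 3.3]
tool_rot: [-180.0, 0.0, 98.2]
ft_force: [0.1, -0.1, -0.1]
opening: 0.18
```

```bash
python3 - <<'E'
from g import *
print(tocub(sense()["position"]),sense()["ft_force"])
E
```

```text
[84.73886469  1.47826972] [ 0.13517877 -0.12317978 -0.1200709 ]
```

Emit:
{"method": "jog_arm", "body": {
  "deltas": [
    [[-0.01,0.1,0],[0,0,0]],
    [[-0.03,0.2,0],[0,0,0]]
  ]
}}

```text
time: 9.1
position: [536.9, 124.3, 3.2]
tool_rot: [-180.0, 0.0, 98.2]
ft_force: [0.2, -0.8, -0.9]
opening: 0.179
```

Emit:
{"method": "jog_arm", "body": {
  "deltas": [
    [[-0.01,0.1,0],[0,0,0]],
    [[-0.03,0.2,0],[0,0,0]]
  ]
}}

```text
time: 9.3
position: [536.6, 126.3, 3.3]
tool_rot: [-180.0, 0.0, 98.2]
ft_force: [1.8, -6.4, -0.7]
opening: 0.178
```

Emit:
{"method": "jog_arm", "body": {
  "deltas": [
    [[-0.01,0.1,0],[0,0,0]]
  ]
}}

```text
time: 9.4
position: [536.8, 126.5, 3.3]
tool_rot: [180.0, 0.1, 98.2]
ft_force: [2.9, -17.1, 0.9]
opening: 0.18
```

Emit:
{"method": "jog_arm", "body": {
  "deltas": [
    [[0,0,0],[0,0,0]],
    [[0.07,-0.5,0],[0,0,0]],
    [[0.28,-2,0],[0,0,0]],
    [[0.43,-3,0],[0,0,0]],
    [[0.43,-3,2],[0,0,0]],
    [[0.43,-3,6],[0,0,0]],
    [[0.43,-3,10],[0,0,0]],
    [[0.43,-3,14],[0,0,0]],
    [[0.6,-4.5,17],[0,0,0]],
    [[1.1,-8,19],[0,0,0]],
    [[1.7,-12,20],[0,0,0]],
    [[2.3,-16,20],[0,0,0]],
    [[2.8,-20,20],[0,0,0]],
    [[3.4,-24,20],[0,0,0]],
    [[4,-28,20],[0,0,0]],
    [[4.5,-32,20],[0,0,0]],
    [[4.5,-34,20],[0,0,0]]
  ]
}}

```text
time: 11.1
position: [581.1, -216.4, 202.8]
tool_rot: [-180.0, 0.0, 98.1]
ft_force: [0.7, 0.0, 0.3]
opening: 0.182
```

```bash
python3 - <<'E'
from g import *
a=get_image("top")[:,:,::-1];b=get_image("side")[:,:,::-1]
cv2.imwrite("pics/t7.png",a)
crop(a,90,170,210,260,6,"pics/t7c.png");print(tocub(sense()["position"]),sense()["position"])
crop(b,110,130,250,235,5,"pics/s7c.png")
E
```

```text
[-256.06415842    6.1944935 ] [ 580.84870465 -215.58896944  202.71373491]
```

View pics/t7c.png

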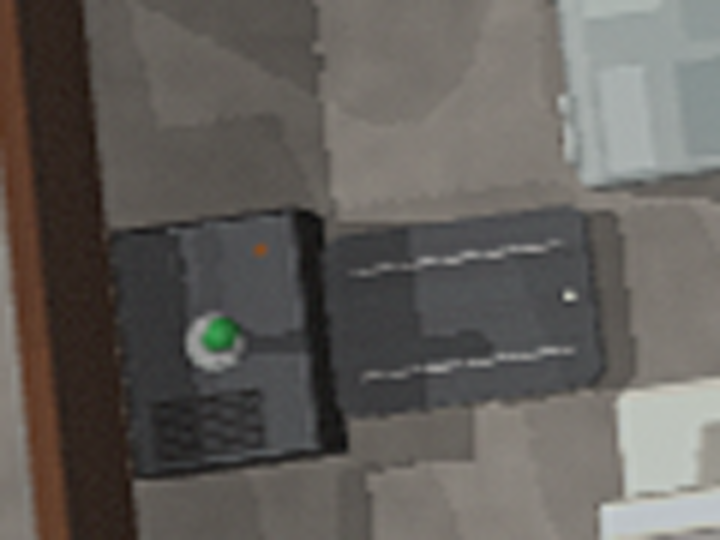

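View pics/s7c.png

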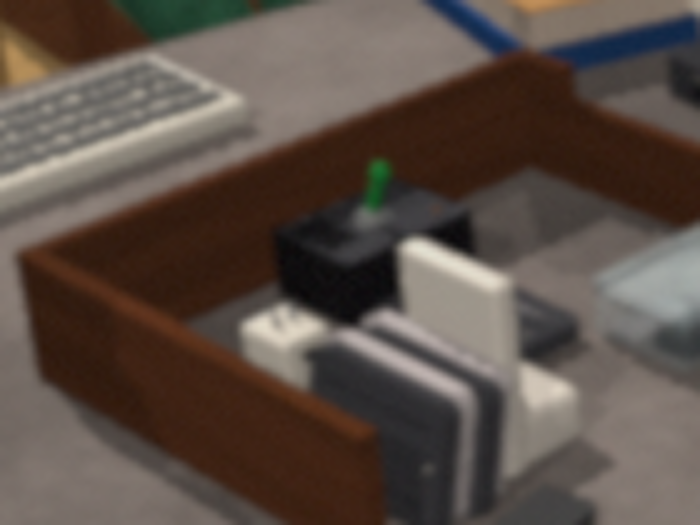

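```bash
python3 - <<'E'
from g import *
f=lambda x,y:(90+(x+.5)/6-.5,170+(y+.5)/6-.5)
for z,q in((13,(350,272)),(13,(562,243)),(13,(362,378)),(13,(575,350)),(13,(589,235)),(13,(602,365)),(13,(329,260)),(13,(345,390)),(0,(327,220)),(0,(347,448)),(13,(450,221)),(13,(480,401))):
    print(q,tocub(px2w("top",*f(*q),z)).round(1))
E
```

```text
(350, 272) [198.7 -23.8]
(562, 243) [110.3 -23.8]
(362, 378) [198.6  20.6]
(575, 350) [110.2  21.2]
(589, 235) [ 98.8 -25.6]
(602, 365) [99.9 29. ]
(329, 260) [206.8 -29.9]
(345, 390) [206.1  24.6]
(327, 220) [208.7 -48.2]
(347, 448) [210.8  48. ]
(450, 221) [155.3 -39.3]
(480, 401) [151.6  36.8]
```

Emit:
{"method": "jog_arm", "body": {
  "deltas": [
    [[-0.3,2,0],[0,0,0]],
    [[-0.8,6,0],[0,0,0]],
    [[-1.3,10,0],[0,0,0]],
    [[-1.8,14,0],[0,0,0]],
    [[-2.3,18,0],[0,0,0]],
    [[-2.8,22,0],[0,0,0]],
    [[-3.4,26,0],[0,0,0]],
    [[-3.9,30,0],[0,0,0]],
    [[-4.4,34,0],[0,0,0]],
    [[-4.9,38,0],[0,0,0]],
    [[-5.4,42,0],[0,0,0]],
    [[-5.75,44.4,0],[0,0,0]],
    [[-5.75,44.74,-3],[0,0,0]],
    [[-5.75,44.74,-7],[0,0,0]],
    [[-5.75,44.74,-10],[0,0,0]],
    [[-5.75,44.74,-12],[0,0,0]],
    [[-5.75,44.74,-12.7],[0,0,0]],
    [[-5.75,44.74,-12.7],[0,0,0]]
  ],
  "hand": 0
}}

```text
time: 13.0
position: [522.9, 235.5, 76.1]
tool_rot: [-179.9, -0.0, 98.3]
ft_force: [0.2, 0.9, -0.0]
opening: -0.002
```

```bash
python3 - <<'E'
from g import *
a=get_image("top")[:,:,::-1];b=get_image("side")[:,:,::-1]
crop(a,90,170,210,260,6,"pics/t8c.png");print(tocub(sense()["position"]),sense()["position"],sense()["tool_rot"])
crop(b,140,110,240,185,7,"pics/s8c.png")
E
```

```text
[198.44612069  -1.55721902] [524.03344787 235.42290343  77.65238814] [ 1.79915261e+02 -2.20280349e-02  9.82384544e+01]
```

View pics/s8c.png

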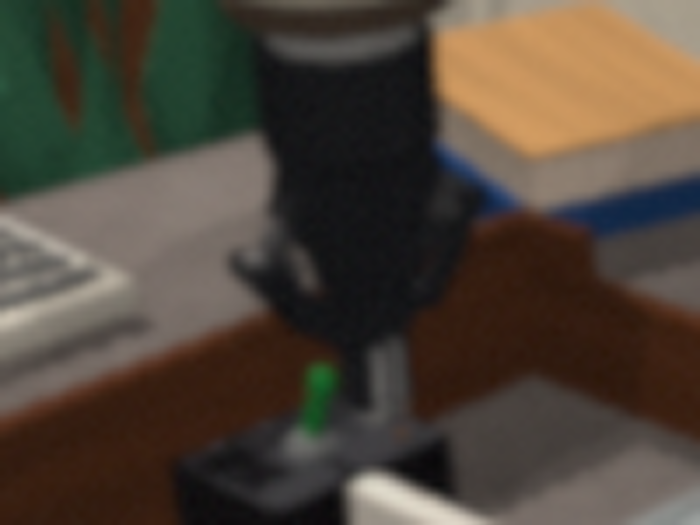

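Emit:
{"method": "jog_arm", "body": {
  "deltas": [
    [[-0.06,0.4,0],[0,0,0]],
    [[-0.12,0.8,0],[0,0,0]],
    [[-0.17,1.2,0],[0,0,0]],
    [[-0.23,1.6,0],[0,0,0]],
    [[-0.29,2.0,0],[0,0,0]],
    [[-0.34,2.4,0],[0,0,0]],
    [[-0.4,2.8,0],[0,0,0]],
    [[-0.46,3.2,0],[0,0,0]],
    [[-0.51,3.6,0],[0,0,0]],
    [[-0.57,4.0,0],[0,0,0]]
  ]
}}

```text
time: 14.1
position: [518.2, 275.1, 76.2]
tool_rot: [-180.0, -0.0, 98.2]
ft_force: [1.7, -2.7, 1.1]
opening: 0.0
```

Emit:
{"method": "jog_arm", "body": {
  "deltas": [
    [[-0.03,0.2,0],[0,0,0]],
    [[-0.06,0.4,0],[0,0,0]]
  ]
}}

```text
time: 14.3
position: [517.6, 278.9, 76.1]
tool_rot: [-180.0, 0.0, 98.2]
ft_force: [0.6, -2.7, -0.7]
opening: 0.005
```

Emit:
{"method": "jog_arm", "body": {
  "deltas": [
    [[-0.02,0.15,0],[0,0,0]]
  ]
}}

```text
time: 14.4
position: [517.3, 280.3, 76.0]
tool_rot: [-180.0, 0.0, 98.2]
ft_force: [-0.3, -3.6, -1.1]
opening: 0.003
```

Emit:
{"method": "jog_arm", "body": {
  "deltas": [
    [[-0.02,0.15,0],[0,0,0]]
  ]
}}

```text
time: 14.5
position: [517.2, 281.7, 76.1]
tool_rot: [-180.0, 0.0, 98.2]
ft_force: [0.2, -3.1, -1.6]
opening: 0.001
```

Emit:
{"method": "jog_arm", "body": {
  "deltas": [
    [[-0.02,0.15,0],[0,0,0]]
  ]
}}

```text
time: 14.6
position: [517.1, 282.6, 76.1]
tool_rot: [-180.0, 0.1, 98.2]
ft_force: [2.2, -16.0, -1.2]
opening: -0.002
```

Emit:
{"method": "jog_arm", "body": {
  "deltas": [
    [[0,0,0],[0,0,0]],
    [[0.1,-0.5,0],[0,0,0]],
    [[0.28,-2,0],[0,0,0]],
    [[0.4,-3,2],[0,0,0]],
    [[0.4,-3.5,6],[0,0,0]],
    [[0.5,-4,10],[0,0,0]],
    [[1,-7,13],[0,0,0]],
    [[1.5,-11,13],[0,0,0]],
    [[2.1,-15,13],[0,0,0]],
    [[2.7,-19,13],[0,0,0]],
    [[3.3,-23,13],[0,0,0]],
    [[3.8,-27,13],[0,0,0]],
    [[4.4,-31,13],[0,0,0]],
    [[5,-35,13],[0,0,0]],
    [[5.6,-39,13],[0,0,0]],
    [[6.1,-43,13],[0,0,0]],
    [[6.7,-47,13],[0,0,0]],
    [[6.7,-49,13],[0,0,0]],
    [[6.7,-49,13],[0,0,0]]
  ]
}}

```text
time: 16.5
position: [583.4, -209.5, 205.9]
tool_rot: [-180.0, -0.0, 98.0]
ft_force: [-0.0, 1.5, -0.5]
opening: -0.003
```

```bash
python3 - <<'E'
from g import *
a=get_image("top")[:,:,::-1];b=get_image("side")[:,:,::-1]
cv2.imwrite("pics/t9.png",cv2.resize(a,(800,600)))
crop(a,90,170,210,260,6,"pics/t9c.png");print(sense()["ft_force"],sense()["position"])
crop(b,110,130,250,235,5,"pics/s9c.png")
E
```

```text
[ 0.43173295  0.63446937 -0.4164056 ] [ 583.67388895 -206.70647614  206.21642455]
```

View pics/t9c.png

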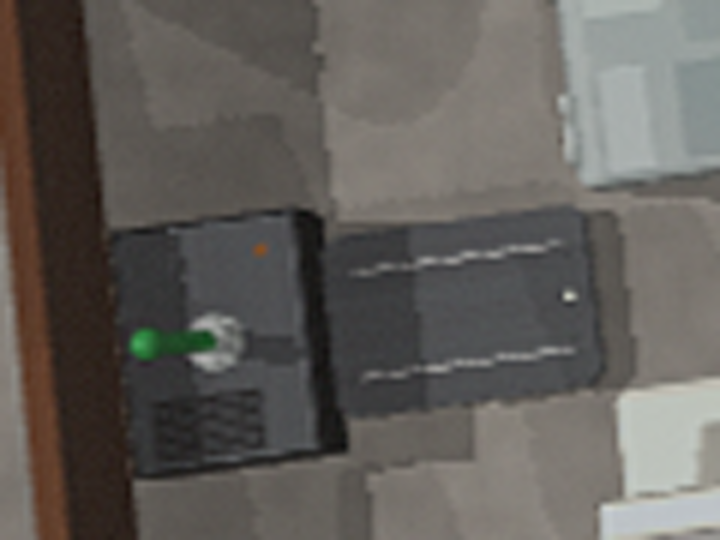

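View pics/s9c.png

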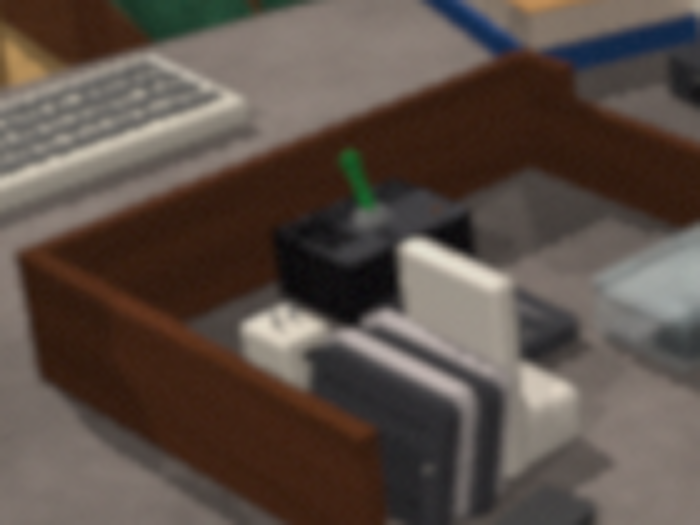

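View pics/t9.png

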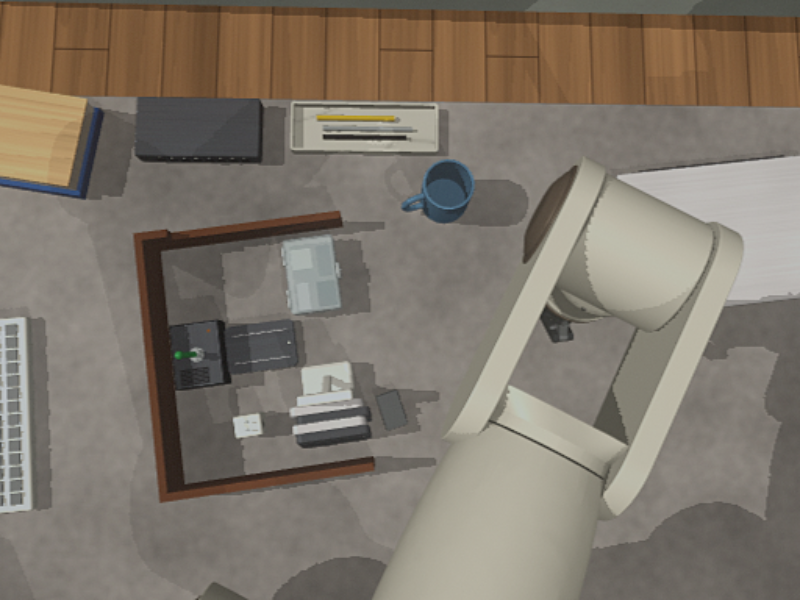

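```bash
python3 - <<'E'
from g import *
print(tocub(px2w("top",90+145.5/6-.5,170+343.5/6-.5,82)))
print(job_done())
E
```

```text
[264.52664341  -0.42838794]
the job is handed in; nothing more can be done
None
```

I docked the drive and pushed the green toggle fully over, in that order. I then handed the job in at about 16.6 s of robot time; no verdict comes back.

- **Drive:** I slid it with two fingertips through the gap until the push force rose to about 17 N against the contact face. In the last top picture its rear edge measures x ≈ 99–100 mm in the cubby frame, where a docked drive should read 100. It is square to about 0.5°, and about 1 mm off the gap's centre line. The measured front edge read 206–207 mm, not 210. Its edge is hard to see against the black block, so I relied on the rear edge and the force.
- **Toggle:** I pushed it with the shut fingers until it hit its stop, where the force jumped from 3 to 16 N. Its tip measures x = 264.5 mm, against 263.3 mm expected for fully on.
- **Other things:** The bookend, case, leaning drives, adapter, reader and mug look unmoved in the last top picture. The arm covers the tape in that picture, so I did not recheck it, but the fingers were never near it at low height.
- **Arm:** It ended clear of everything, at about 206 mm height, with almost no force on the wrist.

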